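# Square a notebook into the scanner corner and start the scan

## Robot

A 6-joint arm with a two-finger parallel gripper is mounted at the origin on the work surface. World frame = base frame: x ahead of the robot, y to its left, z up, the work surface at z = 0. Lengths are in m, angles in degrees, forces in N, time in s.
With the tool pointing down it reaches from about 0.375 to 0.9 m from the base axis. Payload 3.1 kg.
Tool frame: the origin (TCP) lies on the centre line of the jaws, within the pads' length; the fingertips stand 25 mm ahead of it and the grasp point (between the pads) lies 6 mm ahead of it; z points along the fingers, y is the line along which they close (so a half turn about z gives the same grasp; the last joint's range is limited). The gripper opens to 87 mm and grips with 3 to 60 N. Pads are 19 mm wide; open, the fingers measure 117 mm over their backs; the gripper's body (75 mm by 190 mm) begins 51 mm behind the grasp point.
Start: joints at [-10.227, 30.224, 82.088, -0, 67.689, -10.227], TCP at [0.625, 0, 0.21] pointing down, gripper open.
Joint ranges: [-176.69, 176.69], [-43.24, 126.21], [12.49, 139.97], [-82, 262], [0, 151.66], [-163.58, 163.58]. Speed limits (degrees/s): [159.86, 159.86, 180, 180, 180, 180].

## Interface

Orientations are given as a 3x3 rotation matrix whose columns are the frame's x, y, z axes.
In Python, from rig import read_state, capture, camera_params, hand_in gives the robot as it stands.
- The arm moves only by the tool apply_moves, never from a script. Its argument "rows" is a list of rows, each an object of numbers: "x", "y", "z": the shift along the tool's x, y, z in mm; "rx", "ry", "rz": the turn, a rotation vector about the tool's x, y, z in units of 6 degrees (1.0 is 6 degrees); "claw": the closure in counts, from 0 (fully open) to 255 (shut). A call has 1 to 10 rows; each row is the pose to reach, as a shift and turn from the pose commanded when the call began, along the tool's axes at that moment; what a row does not reach only later rows make up. A row lasts 1/8 s, in which the tool goes at most 62.5 mm and 10.7 degrees, less where a joint would pass 70% of its speed; a pose out of reach is approached as far as the arm can. A call with a gripper value outside its range is refused whole. The fingers move at their own pace and stop on an object; the grip force is fixed at half the most. Time passes only in rows, so rows that repeat a pose let the fingers close. It gives the time, the measured TCP pose, the force, the opening and the grip force at its end, in the units of the state.
- read_state(): the state, without advancing time (a new reading comes with each control period).
- capture(name): name is "scene" or "side" or "wrist"; returns (picture, depth): 400x640x3 uint8, red, green, blue; 400x640 float32, m along the optical axis (not along the pixel's ray), 0 where there is no reading.
- camera_params(name): a dict with "fx", "fy", "cx", "cy" (pixels), "D" ([k1, k2, p1, p2, k3] as OpenCV has them; the pictures are not rectified), "xyz" and "orientation" of the camera in the world. Camera axes: x right, y up, looking along -z (the intrinsics and any distortion apply to the point x, -y, -z); pixel columns grow to the right and rows downward; lengths in m; the calibration is good to about 2 mm. A picture is of the moment at which its call begins: read the wrist's pose just before it. camera_params takes no time and is no camera call; for the wrist camera it gives the pose at the moment of the call.
- hand_in(): hands the job in; it is judged then, once.
The state is a dict: "time_s": time; "joint_positions": joint angles; "qvel": joint speeds; "tau": joint torques, N m; "position": TCP position; "tcp_rot": TCP orientation; "force": force on the tool from outside, world axes, zero at the start; "moment": the same for the moment, N m; "opening": opening from 0.0 (shut) to 1.0 (fully open); "grasp_force": force on a finger pad.
Only numpy, scipy, OpenCV 4.12 (cv2) and the standard library are available. Lean on these libraries where they do the work, as an engineer would, in place of code of your own. Each camera call takes 0.05 s, during which the arm holds its last target. There are 200 camera calls.

## Task

Push the notebook along the scanner glass with your fingers, never lifting it, into the glass corner marked with the arrow, until its long side and its short side both lie flush against the raised rims there. Only then press the round scan button fully down and let it go. Leave the mug, the glue stick and the stapler where they stand.

Things in the scene. Friction and masses are not known exactly. Their poses are not given: they have to be found in the camera images.
- scanner: Fixed white flatbed scanner, lid off, 284 (x) x 430 (y) x 46 mm. Origin: centre of its underside, on the desk; z up, x away from the robot, turned up to 0.2 rad. Dark glass 216 (x) x 297 (y) mm, centred at x +10, y -20, surface 40 mm above the desk; the flat frame all round is a rim 6 mm higher than the glass. Black control panel on the frame's +y side.
- glass_corner (a point): The marked corner of the glass, where the rims on its +x and +y sides meet, at the level of the glass surface: scanner x +118, y +128.5, z +40 mm. Axes as the scanner's: the glass extends to -x and -y from here. A black arrow on the frame points into this corner.
- notebook: Closed hardback notebook, brown kraft-board covers, black elastic band: a rigid block 105 (x) x 150 (y) x 22 mm (z), about 0.3 kg, loose on the glass, its long side within 0.3 rad of the glass's long side. Origin: centre of its underside. Pushed home, its origin lies at -52.5 (x), -75 mm (y) from the glass corner. Sliding it takes about 1 to 3 N.
- scan_button (a joint): Travel of the scan button in m: 0 up, 0.006 fully down; spring, fully down at about 5 N.
- scan_button_top (a point): Centre of the top face of the round grey scan button (28 mm across) on the control panel, 60 mm above the desk when up; it moves with the button and is pressed straight down. The round grey housing about it, 44 mm across, ends 10 mm below the top face.
- mug: White ceramic mug, 80 mm across and 92 mm high, handle to one side, standing on the desk beyond the scanner's +y side. Origin at the centre of its underside.
- glue_stick: White glue stick, 28 mm across, 88 mm high, standing on the desk beside the scanner's -y side. Origin at the centre of its underside.
- stapler: Black stapler, 130 x 34 x 53 mm, standing on the desk beside the scanner's -y side. Origin at the centre of its underside, x along its length.
Things that resemble listed ones, but are neither listed nor needed, are in the scene too. Of the things shaped like the notebook, the brown one is meant.

How it is judged:
By the outcome, as a careful person would: the job done as asked, in the order asked, and still so for the second after the job is handed in, with the robot touching nothing.
It also fails if it takes over 58 s, if anything falls off the work surface, if the arm or the gripper's body presses on something with over 40 N, if the wrist force passes 120 N, or if a joint passes its speed limit or range.

## Working session

There is one attempt and no reset: what is moved stays moved. The work goes in short steps, Python scripts to look and compute and a tool call to move; the robot and the scene stay as the last step left them, time stands still between calls to the robot, and variables do not carry over. Pictures are saved under pics/ and viewed, at most 10 in all, crops included, and the job is handed in when it is done.

Besides the shell and the picture viewer there is one more tool, called after "Emit:" as name(argument=value, ...) on one line, values as JSON. apply_moves: Moves the arm, as the interface text tells. Its arguments: {"type":"object","properties":{"rows":{"type":"array"}},"required":["rows"]}

```bash
mkdir -p pics; cat > h.py <<'E'
import numpy as np, cv2
from rig import *
def cap(n):
    p=camera_params(n); im,d=capture(n); return p,im,d
def world(p,d):
    h,w=d.shape; u,v=np.meshgrid(np.arange(w),np.arange(h))
    K=np.array([[p['fx'],0,p['cx']],[0,p['fy'],p['cy']],[0,0,1.]])
    q=cv2.undistortPoints(np.stack([u,v],-1).reshape(-1,1,2).astype(np.float64),K,np.array(p['D'],float)).reshape(h,w,2)
    c=np.stack([q[...,0]*d,-q[...,1]*d,-d],-1)
    W=c@np.array(p['orientation']).T+np.array(p['xyz']); W[d<=0]=np.nan
    return W
E
python3 - <<'E'
from h import *
import pickle
S={}
for n in('scene','side','wrist'):
    p,im,d=cap(n); cv2.imwrite(f'pics/{n}0.png',im[...,::-1]); S[n]=(p,im,d); print(n,p['xyz'])
pickle.dump(S,open('s0.pkl','wb'))
a=np.vstack([S['scene'][1]]);cv2.imwrite('pics/scene0.png',a[...,::-1])
E
```

```text
scene [1.26076729 0.22013554 1.25743898]
side [ 0.15998528 -0.81026743  0.94767829]
wrist [0.62613814 0.07881911 0.38289519]
```

View pics/scene0.png

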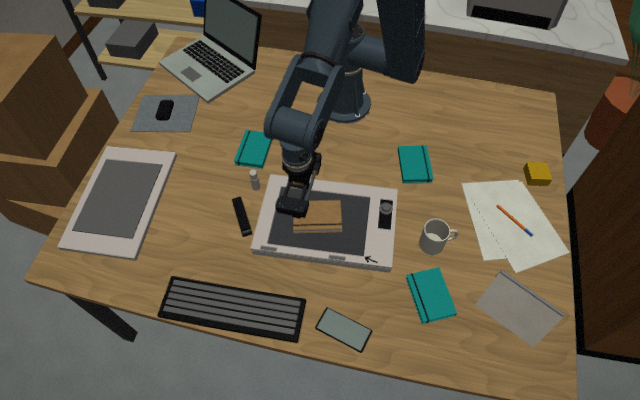

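View pics/wrist0.png

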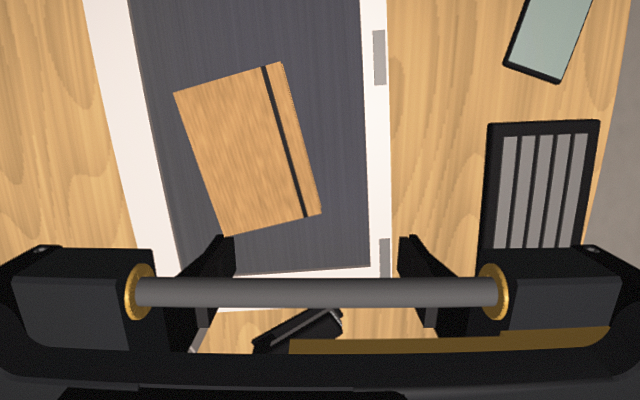

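The scene picture shows the scanner at about (325,225), the arrow at (371,259), the button at (386,208) and the mug at (434,235). In the wrist view image right is world +x and up is +y, and the notebook spans (173-321, 62-236).

```bash
cat > m.py <<'E'
from h import *
def rect(P):
    r=cv2.minAreaRect((P*1000).astype(np.float32)); return r, cv2.boxPoints(r)
def biggest(m):
    n,l,s,c=cv2.connectedComponentsWithStats(m.astype(np.uint8)); k=1+np.argmax(s[1:,4]); return l==k
def book(p,im,d,mn=200):
    W=world(p,d); hsv=cv2.cvtColor(im,cv2.COLOR_RGB2HSV)
    z=W[...,2]; m=(abs(z-.062)<.007)&(W[...,0]>.4)&(W[...,0]<.9)&(abs(W[...,1])<.25)
    m&=(hsv[...,0]>5)&(hsv[...,0]<25)&(hsv[...,1]>60)
    m=cv2.morphologyEx(m.astype(np.uint8),cv2.MORPH_CLOSE,np.ones((9,9)))>0
    m=biggest(m)&np.isfinite(z); 
    return W[m]
E
python3 - <<'E'
from m import *
import pickle
S=pickle.load(open('s0.pkl','rb'))
s=read_state(); print(s['position'],np.round(s['tcp_rot'],3),s['force'])
for n in S:
    p,im,d=S[n]; W=world(p,d); z=W[...,2]
    try:
        B=book(p,im,d); print(n,'book',len(B),np.median(B[:,2]),rect(B[:,:2]))
    except Exception as e: print(n,e)
    m=(z>.03)&(z<.052)&(W[...,0]>.35)&(W[...,0]<.95)&(abs(W[...,1])<.4)
    m=cv2.morphologyEx(m.astype(np.uint8),cv2.MORPH_OPEN,np.ones((3,3)))>0
    m=biggest(m); P=W[m]; print(n,'scanner',len(P),np.percentile(P[:,2],[5,50,95]),rect(P[:,:2]))
    # dark glass
    g=im.max(-1)<125; g&=m; g=cv2.morphologyEx(g.astype(np.uint8),cv2.MORPH_OPEN,np.ones((5,5)))>0; g=biggest(g); P=W[g]
    print(n,'glass',len(P),np.median(P[:,2]),rect(P[:,:2]))
    cv2.imwrite(f'pics/{n}_dbg.png',np.where(g[...,None],im//2+np.array([0,0,120],np.uint8),im)[...,::-1])
    t=(z>.055)&(z<.066)&(im.max(-1)<190)&(np.ptp(im.astype(int),axis=-1)<25)&(W[...,0]>.4)&(W[...,0]<.9)&(W[...,1]>.1)&(W[...,1]<.3)
    if t.sum()>5: P=W[t]; print(n,'btn',t.sum(),np.median(P,0),P.min(0),P.max(0))
    for nm,lo,hi,yr in(('mug',.07,.1,(.2,.5)),('minus',.04,.1,(-.4,-.12))):
        t=(z>lo)&(z<hi)&(W[...,0]>.4)&(W[...,0]<.9)&(W[...,1]>yr[0])&(W[...,1]<yr[1])
        if t.sum()>5: P=W[t]; print(n,nm,t.sum(),P.min(0).round(3),P.max(0).round(3))
E
```

```text
[6.24397506e-01 1.31768020e-04 2.08882677e-01] [[-0.     1.    -0.002]
 [ 1.     0.     0.   ]
 [ 0.    -0.002 -1.   ]] [-0.71391754  0.09234871  0.08072987]
scene book 1159 0.061627534579877796 (((607.6502075195312, 37.975975036621094), (204.06602478027344, 149.419189453125), 14.695978164672852), array([[490.00208 ,  84.35673 ],
       [527.9082  , -60.174294],
       [725.29834 ,  -8.404778],
       [687.3922  , 136.12625 ]], dtype=float32))
scene scanner 8143 [0.03691599 0.04403711 0.04986068] (((556.0404052734375, 55.13923645019531), (287.631591796875, 432.9630126953125), 4.643590450286865), array([[ 395.1709 ,  259.2672 ],
       [ 430.2224 , -172.27461],
       [ 716.9099 , -148.98874],
       [ 681.8584 ,  282.5531 ]], dtype=float32))
scene glass 3401 0.04064337942680196 (((565.5701904296875, 35.722625732421875), (222.23287963867188, 299.0157470703125), 4.719803810119629), array([[ 442.5286  ,  175.58054 ],
       [ 467.13248 , -122.421265],
       [ 688.6118  , -104.135284],
       [ 664.00793 ,  193.86652 ]], dtype=float32))
scene btn 57 [0.48574232 0.23244684 0.05882173] [0
[... 1672 characters left out ...]
498046875), (304.61737060546875, 291.7851867675781), 0.3951490521430969), array([[ 404.41925,  174.69632],
       [ 406.43158, -117.08194],
       [ 711.0417 , -114.98111],
       [ 709.02936,  176.79715]], dtype=float32))
wrist glass 38893 0.03901377672037071 (((566.5797119140625, 35.454917907714844), (218.0163116455078, 293.667724609375), 4.382503032684326), array([[ 446.67007 ,  173.52966 ],
       [ 469.1105  , -119.279434],
       [ 686.4894  , -102.61983 ],
       [ 664.04895 ,  190.18927 ]], dtype=float32))
wrist btn 46 [0.57818973 0.10444511 0.06124835] [0.57557443 0.10007284 0.05983376] [0.58081164 0.10883503 0.06284779]
wrist minus 1149 [ 0.473 -0.225  0.04 ] [ 0.657 -0.156  0.066]
```

View pics/side0.png

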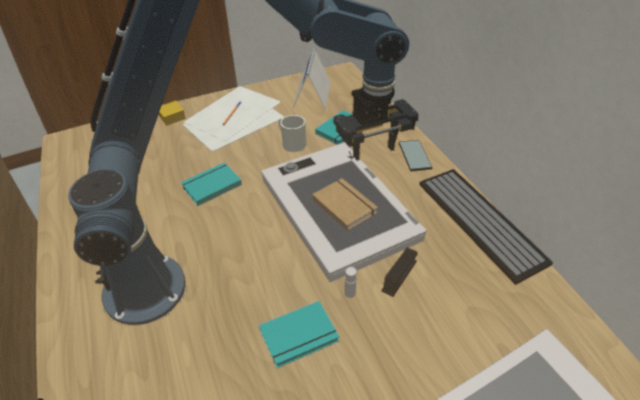

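The three cameras agree. The scanner yaw is +4.6° and the glass corner is near (663,192) mm. The notebook centre is about (561,25) with a yaw of about 14.5°, and the button is at (484,230). I'll start with the +y push: fingers part-closed and square to the scanner, lowered just behind the notebook's −y side.

Emit:
apply_moves(rows=[{"x":-42,"y":-27,"z":0,"rz":-0.4,"claw":50},{"x":-84,"y":-54,"z":20,"rz":-0.77,"claw":50},{"x":-84,"y":-54,"z":60,"rz":-0.77,"claw":50},{"x":-84,"y":-54,"z":100,"rz":-0.77,"claw":50},{"x":-84,"y":-54,"z":125,"rz":-0.77,"claw":50},{"x":-84,"y":-54,"z":134,"rz":-0.77,"claw":50},{"x":-84,"y":-54,"z":134,"rz":-0.77,"claw":50},{"x":-84,"y":-54,"z":134,"rz":-0.77,"claw":50}])

```text
validation failed for argument at $.ro...
```

Emit:
apply_moves(rows=[{"x":-42,"y":-27,"z":0,"rx":0,"ry":0,"rz":-0.4,"claw":50},{"x":-84,"y":-54,"z":20,"rx":0,"ry":0,"rz":-0.77,"claw":50},{"x":-84,"y":-54,"z":60,"rx":0,"ry":0,"rz":-0.77,"claw":50},{"x":-84,"y":-54,"z":100,"rx":0,"ry":0,"rz":-0.77,"claw":50},{"x":-84,"y":-54,"z":125,"rx":0,"ry":0,"rz":-0.77,"claw":50},{"x":-84,"y":-54,"z":134,"rx":0,"ry":0,"rz":-0.77,"claw":50},{"x":-84,"y":-54,"z":134,"rx":0,"ry":0,"rz":-0.77,"claw":50},{"x":-84,"y":-54,"z":134,"rx":0,"ry":0,"rz":-0.77,"claw":50}])

```text
time_s: 1.15
position: [0.5719, -0.0842, 0.0767]
tcp_rot: [[-0.081, 0.997, 0.002], [0.997, 0.081, -0.001], [-0.001, 0.002, -1.0]]
force: [-0.4, 0.8, 0.4]
opening: 0.804
grasp_force: 0.0
```

Emit:
apply_moves(rows=[{"x":8,"y":0,"z":2,"rx":0,"ry":0,"rz":0,"claw":50},{"x":16,"y":0,"z":2,"rx":0,"ry":0,"rz":0,"claw":50},{"x":24,"y":0,"z":2,"rx":0,"ry":0,"rz":0,"claw":50},{"x":31,"y":0,"z":2,"rx":0,"ry":0,"rz":0,"claw":50},{"x":38,"y":0,"z":2,"rx":0,"ry":0,"rz":0,"claw":50},{"x":45,"y":0,"z":2,"rx":0,"ry":0,"rz":0,"claw":50},{"x":52,"y":0,"z":2,"rx":0,"ry":0,"rz":0,"claw":50},{"x":59,"y":0,"z":2,"rx":0,"ry":0,"rz":0,"claw":50},{"x":66,"y":0,"z":2,"rx":0,"ry":0,"rz":0,"claw":50},{"x":66,"y":0,"z":2,"rx":0,"ry":0,"rz":0,"claw":50}])

```text
time_s: 2.4
position: [0.5655, -0.0176, 0.0736]
tcp_rot: [[-0.081, 0.997, -0.0], [0.997, 0.081, 0.0], [0.0, -0.0, -1.0]]
force: [-0.4, -0.1, 0.4]
opening: 0.801
grasp_force: 0.0
```

```bash
cat > look.py <<'E'
from m import *
import sys
tag=sys.argv[1]; ey=np.array([-.081,.9967]); ex=np.array([.9967,.081]); C=np.array([663.1,192.5])
for n in ('scene','side','wrist'):
    p,im,d=cap(n)
    try:
        r,b=rect(book(p,im,d)[:,:2]); print(n,np.round(r[0]),np.round(r[1]),round(r[2],1),'corners rel glass corner:',np.round(np.c_[(b-C)@ex,(b-C)@ey]).tolist())
    except Exception as e: print(n,e)
    big=cv2.resize(im[170:290,230:430],(800,480),interpolation=cv2.INTER_CUBIC) if n=='scene' else im
    cv2.imwrite(f'pics/{n}_{tag}.png',big[...,::-1])
E
python3 look.py a
```

```text
scene [577.  30.] [142. 150.] 15.5 corners rel glass corner: [[-182.0, -94.0], [-154.0, -242.0], [-15.0, -215.0], [-43.0, -68.0]]
side [553.  16.] [148. 157.] 3.3 corners rel glass corner: [[-196.0, -87.0], [-200.0, -244.0], [-51.0, -247.0], [-48.0, -91.0]]
wrist [557.  30.] [113. 158.] 14.8 corners rel glass corner: [[-188.0, -86.0], [-160.0, -241.0], [-49.0, -221.0], [-77.0, -66.0]]
```

View pics/wrist_a.png

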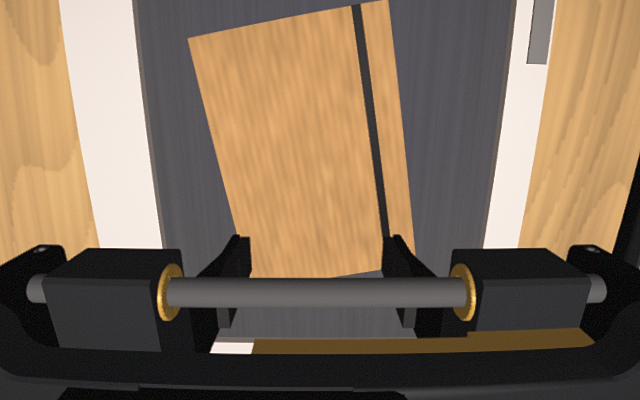

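The wrist view shows the notebook edge at row ~275 between the fingers, apparently still turned by 10°, and the force is nil. I'll project the fingertips into the picture and check the side view.

```bash
cat >> h.py <<'E'
def proj(p,X):
    R=np.array(p['orientation']); c=(np.atleast_2d(X)-np.array(p['xyz']))@R
    K=np.array([[p['fx'],0,p['cx']],[0,p['fy'],p['cy']],[0,0,1.]])
    return cv2.projectPoints(c*[1,-1,-1],np.zeros(3),np.zeros(3),K,np.array(p['D'],float))[0].reshape(-1,2)
E
python3 - <<'E'
from h import *
s=read_state(); R=np.array(s['tcp_rot']); t=np.array(s['position'])
p,im,d=cap('wrist'); W=world(p,d)
pts=[t+R@np.array([a,b,.025]) for a in(.0095,-.0095) for b in(-.035,.035)]
print(np.round(pts,3),proj(p,np.array(pts)).round())
for (u,v) in [(188,38),(195,45),(245,232),(250,270),(300,265),(300,273),(300,278),(380,262),(410,240),(240,245),(230,240),(395,245),(300,325)]: print(u,v,W[v,u].round(4))
p2,im2,_=cap('side'); a=im2[120:280,240:440]
cv2.imwrite('pics/sidecrop.png',cv2.resize(a,(800,600) if 0 else (750,600),interpolation=cv2.INTER_CUBIC)[...,::-1])
print(p['xyz'],np.round(p['orientation'],3))
E
```

```text
[[ 0.53  -0.012  0.049]
 [ 0.6   -0.006  0.049]
 [ 0.532 -0.031  0.049]
 [ 0.601 -0.025  0.049]] [[258. 214.]
 [369. 214.]
 [260. 241.]
 [368. 241.]]
188 38 [0.4923 0.0863 0.0623]
195 45 [0.4958 0.0832 0.0617]
245 232 [ 0.5247 -0.0191  0.062 ]
250 270 [ 0.5332 -0.0284  0.0904]
300 265 [ 0.559  -0.0391  0.0604]
300 273 [ 0.5594 -0.0443  0.0612]
300 278 [0.5603 0.0139 0.1678]
380 262 [ 0.6081 -0.0324  0.0619]
410 240 [ 0.6242 -0.0163  0.0622]
240 245 [ 0.529  -0.0116  0.0964]
230 240 [ 0.5234 -0.0105  0.0939]
395 245 [ 0.6055 -0.0055  0.0961]
300 325 [ 0.562  -0.1002  0.0389]
[0.56089308 0.06017788 0.24775694] [[ 0.997 -0.077 -0.023]
 [ 0.081  0.955  0.285]
 [ 0.    -0.286  0.958]]
```

View pics/sidecrop.png

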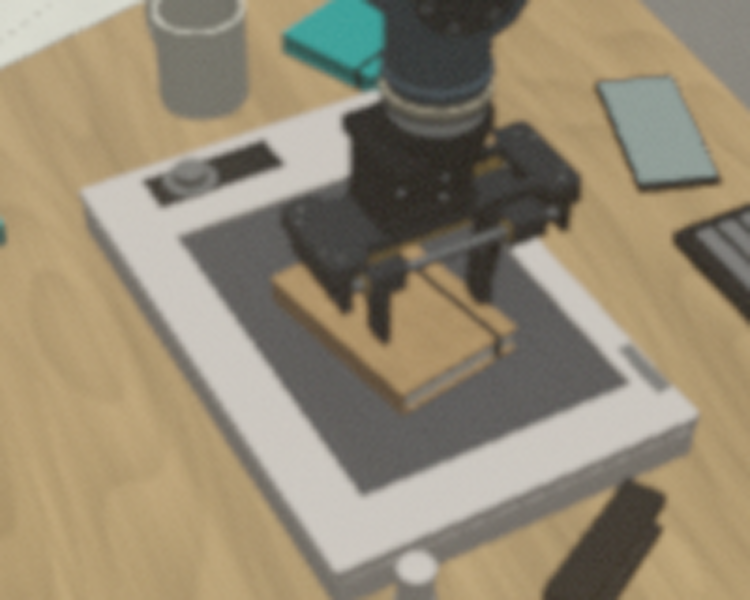

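The side view shows the fingertips (crop 383,338) hovering over the notebook instead of behind it, so the fingers didn't reach as low as the stated 25 mm implies. I'll measure where the tips really are in the tool frame.

```bash
python3 - <<'E'
from h import *
s=read_state(); R=np.array(s['tcp_rot']); t=np.array(s['position']); print(t,s['joint_positions'],s['opening'])
for n in('wrist','side','scene'):
    p,im,d=cap(n); W=world(p,d); T=(W-t)@R*1000
    m=(im.max(-1)<70)&(abs(T[...,0])<25)&(abs(T[...,1])<75)&(T[...,2]>-60)&(W[...,2]>.066)
    for sg in(-1,1):
        P=T[m&(sg*T[...,1]>20)]
        if len(P): print(n,sg,len(P),'tool z pct',np.percentile(P[:,2],[50,90,98,100]).round(1)); Q=P[P[:,2]>np.percentile(P[:,2],90)]; print('  tip xy',Q.min(0).round(1),Q.max(0).round(1))
    if n=='wrist':
        print(proj(p,np.array([t+R@np.array([0,b,z]) for b in(-.043,.043) for z in(-.02,0,.025)])).round())
        print([(v,T[v,232].round(0).tolist()) for v in range(225,330,12)])
E
```

```text
[ 0.56576986 -0.0184503   0.07365245] [-1.31741671e+01  3.67092240e+01  9.71210873e+01 -4.75051249e-03
  4.61602521e+01 -1.77739064e+01] 0.8058250861034086
wrist -1 1526 tool z pct [-37.2 -18.4 -14.3 -11.5]
  tip xy [ -8.9 -42.1 -18.4] [ 11.6 -33.1 -11.5]
wrist 1 1506 tool z pct [-37.3 -18.6 -14.4 -11.9]
  tip xy [-10.1  36.  -18.6] [ 11.8  45.  -11.9]
[[229. 260.]
 [238. 244.]
 [246. 228.]
 [397. 260.]
 [389. 244.]
 [381. 228.]]
[(225, [-1.0, -54.0, 34.0]), (237, [11.0, -42.0, -16.0]), (249, [11.0, -38.0, -30.0]), (261, [10.0, -36.0, -40.0]), (273, [10.0, -33.0, -50.0]), (285, [32.0, -21.0, -97.0]), (297, [29.0, -20.0, -98.0]), (309, [-4.0, -33.0, -56.0]), (321, [-10.0, -34.0, -56.0])]
side -1 34 tool z pct [-36.3 -24.5 -21.2 -20. ]
  tip xy [-11.4 -41.9 -24.2] [ -0.3 -39.3 -20. ]
side 1 78 tool z pct [-39.6 -24.1 -20.7 -17.4]
  tip xy [-12.5  36.  -23.8] [  1.8  45.3 -17.4]
scene -1 11 tool z pct [-19.7   6.1   6.9   7.1]
  tip xy [-13.8 -29.1   7.1] [-13.8 -29.1   7.1]
```

All cameras put the real fingertips about 13 mm *behind* the TCP, not 25 mm ahead, so they passed about 25 mm over the notebook, which has not moved. I'll back off and lower accordingly.

Emit:
apply_moves(rows=[{"x":-35,"y":0,"z":0,"rx":0,"ry":0,"rz":0,"claw":50},{"x":-66,"y":0,"z":0,"rx":0,"ry":0,"rz":0,"claw":50},{"x":-66,"y":0,"z":0,"rx":0,"ry":0,"rz":0,"claw":50},{"x":-66,"y":0,"z":12,"rx":0,"ry":0,"rz":0,"claw":50},{"x":-66,"y":0,"z":24,"rx":0,"ry":0,"rz":0,"claw":50},{"x":-66,"y":0,"z":30,"rx":0,"ry":0,"rz":0,"claw":50},{"x":-66,"y":0,"z":30,"rx":0,"ry":0,"rz":0,"claw":50}])

```text
time_s: 3.68
position: [0.5703, -0.0832, 0.0427]
tcp_rot: [[-0.081, 0.997, -0.002], [0.997, 0.081, 0.001], [0.001, -0.002, -1.0]]
force: [-0.7, -0.3, 0.6]
opening: 0.798
grasp_force: 0.0
```

```bash
cat > tip.py <<'E'
from h import *
s=read_state(); R=np.array(s['tcp_rot']); t=np.array(s['position']); print(t,s['force'])
for n in('wrist','side'):
    p,im,d=cap(n); W=world(p,d); T=(W-t)@R*1000
    m=(im.max(-1)<50)&(abs(T[...,0])<25)&(abs(T[...,1])<75)&(T[...,2]>-60)&(W[...,2]>.044)
    for sg in(-1,1):
        P=T[m&(sg*T[...,1]>20)]
        if len(P): print(n,sg,len(P),'tool z pct',np.percentile(P[:,2],[50,90,98,100]).round(1))
E
python3 tip.py; python3 look.py b
```

```text
[ 0.57030572 -0.08321706  0.04267671] [-0.66697867 -0.26087743  0.64038296]
wrist -1 1501 tool z pct [-36.7 -18.1 -13.9 -11.2]
wrist 1 1503 tool z pct [-36.8 -18.2 -14.1 -12.1]
scene [562.  26.] [108. 150.] 15.0 corners rel glass corner: [[-181.0, -94.0], [-154.0, -241.0], [-48.0, -222.0], [-75.0, -74.0]]
side [514.  33.] [211.  90.] 57.0 corners rel glass corner: [[-261.0, -203.0], [-190.0, -258.0], [-62.0, -91.0], [-133.0, -36.0]]
wrist [565.  -3.] [121.  99.] 9.0 corners rel glass corner: [[-178.0, -142.0], [-170.0, -240.0], [-50.0, -231.0], [-57.0, -133.0]]
```

View pics/side_b.png

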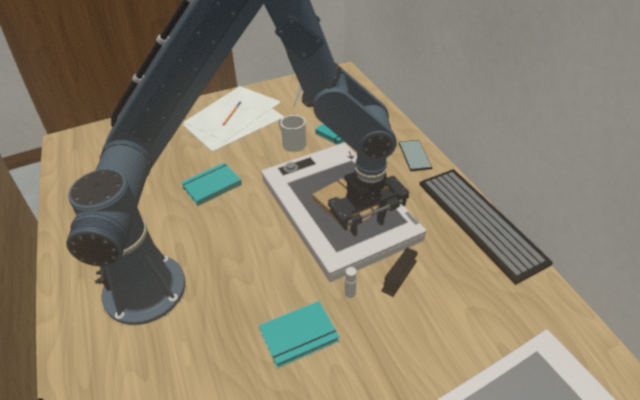

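The tips are at z≈55 mm; 6 mm lower puts them below the middle of the notebook. Now the push.

Emit:
apply_moves(rows=[{"x":0,"y":0,"z":6,"rx":0,"ry":0,"rz":0,"claw":50},{"x":8,"y":0,"z":6,"rx":0,"ry":0,"rz":0,"claw":50},{"x":16,"y":0,"z":6,"rx":0,"ry":0,"rz":0,"claw":50},{"x":22,"y":0,"z":6,"rx":0,"ry":0,"rz":0,"claw":50},{"x":28,"y":0,"z":6,"rx":0,"ry":0,"rz":0,"claw":50},{"x":34,"y":0,"z":6,"rx":0,"ry":0,"rz":0,"claw":50},{"x":40,"y":0,"z":6,"rx":0,"ry":0,"rz":0,"claw":50},{"x":46,"y":0,"z":6,"rx":0,"ry":0,"rz":0,"claw":50},{"x":52,"y":0,"z":6,"rx":0,"ry":0,"rz":0,"claw":50},{"x":58,"y":0,"z":6,"rx":0,"ry":0,"rz":0,"claw":50}])

```text
time_s: 5.18
position: [0.5662, -0.0257, 0.0376]
tcp_rot: [[-0.081, 0.997, -0.0], [0.997, 0.081, 0.0], [0.0, -0.0, -1.0]]
force: [-1.0, -2.3, -0.3]
opening: 0.804
grasp_force: 0.7
```

```bash
python3 look.py c
```

```text
scene [582.  62.] [129. 150.] 6.3 corners rel glass corner: [[-159.0, -51.0], [-154.0, -200.0], [-25.0, -197.0], [-29.0, -47.0]]
side [559. -18.] [148.  75.] 59.7 corners rel glass corner: [[-194.0, -240.0], [-132.0, -283.0], [-48.0, -162.0], [-110.0, -119.0]]
wrist [574.  33.] [121. 123.] 5.0 corners rel glass corner: [[-162.0, -90.0], [-161.0, -213.0], [-41.0, -213.0], [-41.0, -89.0]]
```

View pics/wrist_c.png

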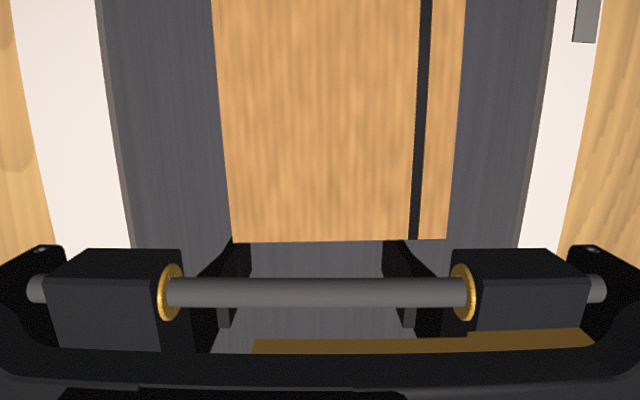

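The notebook is square to the glass, its −y face (row 240) resting on both fingers. About 50 mm is left to the +y rim.

Emit:
apply_moves(rows=[{"x":7,"y":0,"z":0,"rx":0,"ry":0,"rz":0,"claw":50},{"x":14,"y":0,"z":0,"rx":0,"ry":0,"rz":0,"claw":50},{"x":21,"y":0,"z":0,"rx":0,"ry":0,"rz":0,"claw":50},{"x":28,"y":0,"z":0,"rx":0,"ry":0,"rz":0,"claw":50},{"x":34,"y":0,"z":0,"rx":0,"ry":0,"rz":0,"claw":50},{"x":39,"y":0,"z":0,"rx":0,"ry":0,"rz":0,"claw":50},{"x":43,"y":0,"z":0,"rx":0,"ry":0,"rz":0,"claw":50},{"x":45,"y":0,"z":0,"rx":0,"ry":0,"rz":0,"claw":50},{"x":47,"y":0,"z":0,"rx":0,"ry":0,"rz":0,"claw":50},{"x":47,"y":0,"z":0,"rx":0,"ry":0,"rz":0,"claw":50}])

```text
time_s: 6.58
position: [0.5627, 0.0209, 0.0377]
tcp_rot: [[-0.08, 0.997, 0.0], [0.997, 0.08, 0.0], [0.0, 0.0, -1.0]]
force: [0.7, -2.6, 1.6]
opening: 0.801
grasp_force: 1.0
```

Emit:
apply_moves(rows=[{"x":1,"y":0,"z":0,"rx":0,"ry":0,"rz":0,"claw":50},{"x":2,"y":0,"z":0,"rx":0,"ry":0,"rz":0,"claw":50},{"x":2,"y":0,"z":0,"rx":0,"ry":0,"rz":0,"claw":50}])

```text
time_s: 6.95
position: [0.5625, 0.0227, 0.0377]
tcp_rot: [[-0.081, 0.997, 0.0], [0.997, 0.081, -0.0], [-0.0, 0.0, -1.0]]
force: [0.8, -2.6, 1.4]
opening: 0.8
grasp_force: 1.6
```

Emit:
apply_moves(rows=[{"x":0.7,"y":0,"z":0,"rx":0,"ry":0,"rz":0,"claw":50},{"x":1.4,"y":0,"z":0,"rx":0,"ry":0,"rz":0,"claw":50},{"x":2,"y":0,"z":0,"rx":0,"ry":0,"rz":0,"claw":50},{"x":2,"y":0,"z":0,"rx":0,"ry":0,"rz":0,"claw":50}])

```text
time_s: 7.45
position: [0.5623, 0.0247, 0.0377]
tcp_rot: [[-0.081, 0.997, 0.0], [0.997, 0.081, 0.0], [-0.0, 0.0, -1.0]]
force: [0.7, -3.5, 1.7]
opening: 0.805
grasp_force: 1.7
```

Emit:
apply_moves(rows=[{"x":0.7,"y":0,"z":0,"rx":0,"ry":0,"rz":0,"claw":50},{"x":1.4,"y":0,"z":0,"rx":0,"ry":0,"rz":0,"claw":50},{"x":1.4,"y":0,"z":0,"rx":0,"ry":0,"rz":0,"claw":50}])

```text
time_s: 7.82
position: [0.5622, 0.0252, 0.0377]
tcp_rot: [[-0.081, 0.997, 0.0], [0.997, 0.081, -0.001], [-0.001, 0.0, -1.0]]
force: [0.3, -6.8, 2.7]
opening: 0.803
grasp_force: 3.5
```

The force rose from 3 to 7 N while the arm barely moved, so the short side is on the +y rim. I'll back off, rise, turn 90° and go to the notebook's −x side.

Emit:
apply_moves(rows=[{"x":-12,"y":0,"z":0,"rx":0,"ry":0,"rz":0,"claw":50},{"x":-12,"y":0,"z":-40,"rx":0,"ry":0,"rz":0,"claw":20},{"x":5,"y":-10,"z":-50,"rx":0,"ry":0,"rz":1.7,"claw":0},{"x":20,"y":-25,"z":-50,"rx":0,"ry":0,"rz":3.4,"claw":0},{"x":35,"y":-40,"z":-50,"rx":0,"ry":0,"rz":5.1,"claw":0},{"x":50,"y":-55,"z":-50,"rx":0,"ry":0,"rz":6.8,"claw":0},{"x":65,"y":-71,"z":-50,"rx":0,"ry":0,"rz":8.5,"claw":0},{"x":83,"y":-71,"z":-50,"rx":0,"ry":0,"rz":10.2,"claw":0},{"x":83,"y":-71,"z":-50,"rx":0,"ry":0,"rz":11.9,"claw":0},{"x":83,"y":-71,"z":-50,"rx":0,"ry":0,"rz":13.6,"claw":0}])

```text
time_s: 9.07
position: [0.4835, 0.1038, 0.0872]
tcp_rot: [[0.976, 0.22, -0.002], [0.22, -0.976, 0.001], [-0.002, -0.002, -1.0]]
force: [-0.3, -0.5, 0.1]
opening: 1.004
grasp_force: 0.0
```

```bash
python3 look.py d; python3 - <<'E'
import numpy as np
from rig import *
s=read_state();print(s['position'],np.degrees(np.arctan2(s['tcp_rot'][1][0],s['tcp_rot'][0][0])))
E
```

```text
scene [568. 110.] [108. 150.] 5.1 corners rel glass corner: [[-156.0, 1.0], [-155.0, -150.0], [-47.0, -149.0], [-48.0, 1.0]]
side [570. 101.] [108. 138.] 3.9 corners rel glass corner: [[-153.0, -14.0], [-155.0, -152.0], [-47.0, -153.0], [-46.0, -16.0]]
wrist [570. 107.] [115. 164.] 7.1 corners rel glass corner: [[-160.0, 2.0], [-153.0, -162.0], [-39.0, -157.0], [-46.0, 7.0]]
[0.48385396 0.1033814  0.08727403] 13.170532987429832
```

The scene camera now shows the notebook square, with its +y edge on the rim and its −x face about 154 mm from the corner. I'll finish the turn and descend on the −x side.

Emit:
apply_moves(rows=[{"x":0,"y":0,"z":0,"rx":0,"ry":0,"rz":1.42,"claw":0},{"x":0,"y":0,"z":20,"rx":0,"ry":0,"rz":1.42,"claw":0},{"x":0,"y":0,"z":40,"rx":0,"ry":0,"rz":1.42,"claw":0},{"x":0,"y":0,"z":50,"rx":0,"ry":0,"rz":1.42,"claw":0},{"x":0,"y":0,"z":50,"rx":0,"ry":0,"rz":1.42,"claw":0}])

```text
time_s: 9.85
position: [0.484, 0.1031, 0.037]
tcp_rot: [[0.997, 0.079, -0.002], [0.079, -0.997, 0.0], [-0.002, -0.0, -1.0]]
force: [0.5, 0.7, 0.8]
opening: 0.999
grasp_force: 0.0
```

Emit:
apply_moves(rows=[{"x":8,"y":0,"z":0,"rx":0,"ry":0,"rz":0,"claw":0},{"x":16,"y":0,"z":0,"rx":0,"ry":0,"rz":0,"claw":0},{"x":22,"y":0,"z":0,"rx":0,"ry":0,"rz":0,"claw":0},{"x":28,"y":0,"z":0,"rx":0,"ry":0,"rz":0,"claw":0},{"x":34,"y":0,"z":0,"rx":0,"ry":0,"rz":0,"claw":0},{"x":41,"y":0,"z":0,"rx":0,"ry":0,"rz":0,"claw":0},{"x":48,"y":0,"z":0,"rx":0,"ry":0,"rz":0,"claw":0},{"x":55,"y":0,"z":0,"rx":0,"ry":0,"rz":0,"claw":0},{"x":61,"y":0,"z":0,"rx":0,"ry":0,"rz":0,"claw":0},{"x":65,"y":0,"z":0,"rx":0,"ry":0,"rz":0,"claw":0}])

```text
time_s: 11.1
position: [0.55, 0.1082, 0.0376]
tcp_rot: [[0.997, 0.079, 0.0], [0.079, -0.997, -0.0], [0.0, 0.0, -1.0]]
force: [-3.6, -0.4, 2.8]
opening: 0.997
grasp_force: 1.8
```

Emit:
apply_moves(rows=[{"x":1.5,"y":0,"z":0,"rx":0,"ry":0,"rz":0,"claw":0},{"x":3,"y":0,"z":0,"rx":0,"ry":0,"rz":0,"claw":0},{"x":4,"y":0,"z":0,"rx":0,"ry":0,"rz":0,"claw":0},{"x":4,"y":0,"z":0,"rx":0,"ry":0,"rz":0,"claw":0}])

```text
time_s: 11.6
position: [0.552, 0.1084, 0.0376]
tcp_rot: [[0.997, 0.079, -0.003], [0.079, -0.997, -0.0], [-0.003, 0.0, -1.0]]
force: [-5.3, -1.6, 3.3]
opening: 1.0
grasp_force: 2.6
```

Emit:
apply_moves(rows=[{"x":0.7,"y":0,"z":0,"rx":0,"ry":0,"rz":0,"claw":0},{"x":1.4,"y":0,"z":0,"rx":0,"ry":0,"rz":0,"claw":0},{"x":1.4,"y":0,"z":0,"rx":0,"ry":0,"rz":0,"claw":0}])

```text
time_s: 11.98
position: [0.552, 0.1084, 0.0376]
tcp_rot: [[0.997, 0.079, -0.006], [0.079, -0.997, -0.0], [-0.006, -0.0, -1.0]]
force: [-7.9, -1.2, 5.4]
opening: 0.999
grasp_force: 3.7
```

Emit:
apply_moves(rows=[{"x":1,"y":0,"z":0,"rx":0,"ry":0,"rz":0,"claw":0},{"x":2,"y":0,"z":0,"rx":0,"ry":0,"rz":0,"claw":0},{"x":2,"y":0,"z":0,"rx":0,"ry":0,"rz":0,"claw":0}])

```text
time_s: 12.35
position: [0.552, 0.1084, 0.0376]
tcp_rot: [[0.997, 0.079, -0.01], [0.079, -0.997, -0.001], [-0.01, -0.0, -1.0]]
force: [-10.3, -2.5, 9.1]
opening: 1.002
grasp_force: 5.2
```

```bash
python3 - <<'E'
from rig import *
import cv2
im,_=capture('wrist'); cv2.imwrite('pics/wrist_e.png',im[...,::-1])
E
```

```text
(no output)
```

View pics/wrist_e.png

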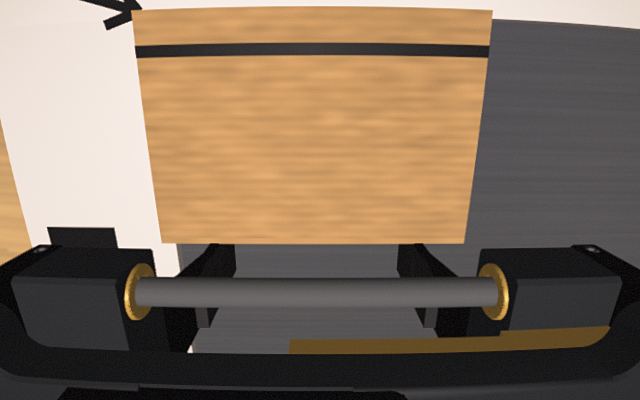

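The notebook's long side is held at the rim and the arrow is at (125,12) beside it. The arm stopped while the force rose to 10 N. I'll back away, rise, turn back and take a contact-free measurement before re-seating the short side.

Emit:
apply_moves(rows=[{"x":-18,"y":0,"z":0,"rx":0,"ry":0,"rz":0,"claw":0},{"x":-18,"y":0,"z":-40,"rx":0,"ry":0,"rz":0,"claw":30},{"x":-10,"y":20,"z":-60,"rx":0,"ry":0,"rz":-1.7,"claw":50},{"x":5,"y":50,"z":-60,"rx":0,"ry":0,"rz":-3.4,"claw":50},{"x":20,"y":80,"z":-60,"rx":0,"ry":0,"rz":-5.1,"claw":50},{"x":40,"y":102,"z":-60,"rx":0,"ry":0,"rz":-6.8,"claw":50},{"x":61,"y":102,"z":-60,"rx":0,"ry":0,"rz":-8.5,"claw":50},{"x":61,"y":102,"z":-60,"rx":0,"ry":0,"rz":-10.2,"claw":50},{"x":61,"y":102,"z":-60,"rx":0,"ry":0,"rz":-11.9,"claw":50},{"x":61,"y":102,"z":-60,"rx":0,"ry":0,"rz":-13.6,"claw":50}])

```text
time_s: 13.65
position: [0.6279, 0.0115, 0.098]
tcp_rot: [[0.062, 0.998, 0.005], [0.998, -0.062, -0.001], [-0.0, 0.005, -1.0]]
force: [-0.6, -0.4, 0.1]
opening: 0.803
grasp_force: 0.0
```

```bash
python3 look.py f; python3 - <<'E'
import numpy as np
from rig import *
s=read_state();print(s['position'],np.degrees(np.arctan2(s['tcp_rot'][1][0],s['tcp_rot'][0][0])))
E
```

```text
scene [616. 114.] [107. 151.] 3.9 corners rel glass corner: [[-105.0, 1.0], [-107.0, -149.0], [-1.0, -151.0], [1.0, 0.0]]
side [612.  76.] [217. 124.] 84.1 corners rel glass corner: [[-141.0, -207.0], [-19.0, -230.0], [21.0, -17.0], [-102.0, 6.0]]
wrist [614. 101.] [113. 121.] 4.3 corners rel glass corner: [[-112.0, -26.0], [-113.0, -148.0], [-0.0, -148.0], [1.0, -27.0]]
[0.62725159 0.01162649 0.09797017] 85.92033483884536
```

Scene and wrist cameras both put the notebook's corner within 1 mm of the glass corner. Next is a light confirming push on the short side.

Emit:
apply_moves(rows=[{"x":0,"y":0,"z":0,"rx":0,"ry":0,"rz":-1.42,"claw":50},{"x":0,"y":0,"z":30,"rx":0,"ry":0,"rz":-1.42,"claw":50},{"x":0,"y":0,"z":55,"rx":0,"ry":0,"rz":-1.42,"claw":50},{"x":0,"y":0,"z":60,"rx":0,"ry":0,"rz":-1.42,"claw":50},{"x":0,"y":0,"z":60,"rx":0,"ry":0,"rz":-1.42,"claw":50}])

```text
time_s: 14.42
position: [0.6263, 0.0118, 0.0378]
tcp_rot: [[-0.079, 0.997, 0.001], [0.997, 0.079, -0.0], [-0.0, 0.001, -1.0]]
force: [0.0, 0.7, 0.3]
opening: 0.801
grasp_force: 0.0
```

Emit:
apply_moves(rows=[{"x":6,"y":0,"z":0,"rx":0,"ry":0,"rz":0,"claw":50},{"x":12,"y":0,"z":0,"rx":0,"ry":0,"rz":0,"claw":50},{"x":16,"y":0,"z":0,"rx":0,"ry":0,"rz":0,"claw":50},{"x":18,"y":0,"z":0,"rx":0,"ry":0,"rz":0,"claw":50},{"x":19,"y":0,"z":0,"rx":0,"ry":0,"rz":0,"claw":50},{"x":19,"y":0,"z":0,"rx":0,"ry":0,"rz":0,"claw":50}])

```text
time_s: 15.18
position: [0.6244, 0.0298, 0.038]
tcp_rot: [[-0.081, 0.997, 0.001], [0.997, 0.081, -0.001], [-0.001, 0.0, -1.0]]
force: [-1.3, -3.8, 3.4]
opening: 0.799
grasp_force: 2.3
```

Emit:
apply_moves(rows=[{"x":0.7,"y":0,"z":0,"rx":0,"ry":0,"rz":0,"claw":50},{"x":1.4,"y":0,"z":0,"rx":0,"ry":0,"rz":0,"claw":50},{"x":1.4,"y":0,"z":0,"rx":0,"ry":0,"rz":0,"claw":50}])

```text
time_s: 15.55
position: [0.6244, 0.0301, 0.0381]
tcp_rot: [[-0.081, 0.997, 0.001], [0.997, 0.081, -0.003], [-0.003, 0.0, -1.0]]
force: [-1.7, -7.2, 3.8]
opening: 0.804
grasp_force: 4.0
```

The stop is at the same point as before (y′ −20.6 against −20.4), so the notebook is seated both ways. I'll back off, rise, close the fingers and stop short of the button to measure it.

Emit:
apply_moves(rows=[{"x":-16,"y":0,"z":0,"rx":0,"ry":0,"rz":0,"claw":50},{"x":-16,"y":0,"z":-45,"rx":0,"ry":0,"rz":0,"claw":120},{"x":10,"y":-20,"z":-85,"rx":0,"ry":0,"rz":0,"claw":255},{"x":50,"y":-55,"z":-85,"rx":0,"ry":0,"rz":0,"claw":255},{"x":90,"y":-90,"z":-85,"rx":0,"ry":0,"rz":0,"claw":255},{"x":125,"y":-124,"z":-85,"rx":0,"ry":0,"rz":0,"claw":255},{"x":140,"y":-124,"z":-85,"rx":0,"ry":0,"rz":0,"claw":255},{"x":140,"y":-124,"z":-85,"rx":0,"ry":0,"rz":0,"claw":255},{"x":140,"y":-124,"z":-85,"rx":0,"ry":0,"rz":0,"claw":255}])

```text
time_s: 16.68
position: [0.4908, 0.1612, 0.1226]
tcp_rot: [[-0.08, 0.997, 0.002], [0.997, 0.08, 0.0], [0.0, 0.002, -1.0]]
force: [0.1, -1.1, -0.5]
opening: 0.026
grasp_force: 0.0
```

```bash
python3 look.py g; python3 - <<'E'
from h import *
s=read_state(); R=np.array(s['tcp_rot']); t=np.array(s['position']); print(t)
for n in('wrist','scene','side'):
    p,im,d=cap(n); W=world(p,d); T=(W-t)@R*1000
    q=np.linalg.norm(W[...,:2]-[.484,.2305],axis=-1)<.024
    m=q&(W[...,2]>.0555)&(W[...,2]<.066)
    P=W[m]; print(n,m.sum(),np.median(P,0),P.min(0),P.max(0), (cv2.minEnclosingCircle((P[:,:2]*1000).astype(np.float32)) if len(P) else 0))
    m=(im.max(-1)<60)&(abs(T[...,0])<20)&(abs(T[...,1])<35)&(T[...,2]>-50)&(W[...,2]>.08)
    P=T[m]; 
    if len(P): print('fingers',len(P),P.min(0).round(1),P.max(0).round(1),np.percentile(P[:,2],98))
E
```

```text
scene [616. 114.] [108. 150.] 4.6 corners rel glass corner: [[-107.0, 1.0], [-107.0, -149.0], [1.0, -149.0], [1.0, 0.0]]
side [616. 113.] [107. 154.] 4.7 corners rel glass corner: [[-106.0, 1.0], [-106.0, -152.0], [1.0, -152.0], [0.0, 1.0]]
wrist [614. 153.] [107.  78.] 4.2 corners rel glass corner: [[-105.0, 3.0], [-106.0, -74.0], [1.0, -75.0], [2.0, 3.0]]
[0.49011146 0.16090607 0.12250924]
wrist 1244 [0.4815555  0.23412245 0.05889002] [0.46829894 0.22025414 0.0555081 ] [0.49487097 0.24766022 0.06151311] ((481.5800476074219, 233.97613525390625), 13.852875709533691)
fingers 1179 [  5.2  -7.4 -50. ] [ 12.   10.7 -11.3] -12.834147475097113
scene 49 [0.48493292 0.23323318 0.06001608] [0.47022809 0.22018536 0.0559039 ] [0.49557767 0.24623387 0.06305904] ((483.4508361816406, 231.69595336914062), 14.538060188293457)
fingers 1 [  7.9  13.1 -49.5] [  7.9  13.1 -49.5] -49.53410739940383
side 45 [0.48222843 0.22881674 0.05915309] [0.46891344 0.21560268 0.05607233] [0.49435255 0.24548984 0.06488767] ((482.99444580078125, 230.86187744140625), 15.920236587524414)
fingers 49 [-16.9  -9.8 -49.8] [ -1.2   5.7 -14.1] -19.341905095030842
```

View pics/wrist_g.png

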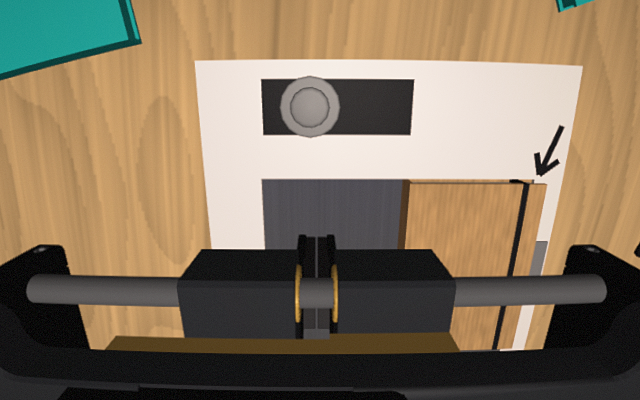

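The notebook sits in the corner beside the arrow (540,170). The button shows at (309,107) and measures (482,233) mm, radius 14. I'll move over it and descend to just above.

Emit:
apply_moves(rows=[{"x":35,"y":-2,"z":0,"rx":0,"ry":0,"rz":0,"claw":255},{"x":71,"y":-2,"z":0,"rx":0,"ry":0,"rz":0,"claw":255},{"x":71,"y":-2,"z":0,"rx":0,"ry":0,"rz":0,"claw":255},{"x":71,"y":-2,"z":30,"rx":0,"ry":0,"rz":0,"claw":255},{"x":71,"y":-2,"z":55,"rx":0,"ry":0,"rz":0,"claw":255},{"x":71,"y":-2,"z":67,"rx":0,"ry":0,"rz":0,"claw":255},{"x":71,"y":-2,"z":67,"rx":0,"ry":0,"rz":0,"claw":255},{"x":71,"y":-2,"z":67,"rx":0,"ry":0,"rz":0,"claw":255}])

```text
time_s: 17.98
position: [0.4821, 0.2322, 0.0564]
tcp_rot: [[-0.08, 0.997, 0.001], [0.997, 0.08, 0.0], [0.0, 0.001, -1.0]]
force: [0.6, -0.4, 0.1]
opening: 0.008
grasp_force: 0.0
```

Emit:
apply_moves(rows=[{"x":0,"y":0,"z":2,"rx":0,"ry":0,"rz":0,"claw":255},{"x":0,"y":0,"z":4,"rx":0,"ry":0,"rz":0,"claw":255},{"x":0,"y":0,"z":6,"rx":0,"ry":0,"rz":0,"claw":255},{"x":0,"y":0,"z":8,"rx":0,"ry":0,"rz":0,"claw":255},{"x":0,"y":0,"z":10,"rx":0,"ry":0,"rz":0,"claw":255},{"x":0,"y":0,"z":10,"rx":0,"ry":0,"rz":0,"claw":255}])

```text
time_s: 18.73
position: [0.4814, 0.2324, 0.0457]
tcp_rot: [[-0.081, 0.997, -0.0], [0.997, 0.081, 0.0], [0.0, -0.0, -1.0]]
force: [-1.0, 0.5, 2.6]
opening: 0.006
grasp_force: 1.2
```

Contact with the spring shows as 2.6 N. I'll press on until it is clearly bottomed, above 5 N and stopped.

Emit:
apply_moves(rows=[{"x":0,"y":0,"z":1.5,"rx":0,"ry":0,"rz":0,"claw":255},{"x":0,"y":0,"z":3,"rx":0,"ry":0,"rz":0,"claw":255},{"x":0,"y":0,"z":4.5,"rx":0,"ry":0,"rz":0,"claw":255},{"x":0,"y":0,"z":4.5,"rx":0,"ry":0,"rz":0,"claw":255}])

```text
time_s: 19.23
position: [0.4814, 0.2324, 0.0415]
tcp_rot: [[-0.081, 0.997, 0.0], [0.997, 0.081, 0.0], [0.0, 0.0, -1.0]]
force: [-1.2, -0.4, 6.7]
opening: 0.005
grasp_force: 3.2
```

Emit:
apply_moves(rows=[{"x":0,"y":0,"z":1,"rx":0,"ry":0,"rz":0,"claw":255},{"x":0,"y":0,"z":2,"rx":0,"ry":0,"rz":0,"claw":255},{"x":0,"y":0,"z":2,"rx":0,"ry":0,"rz":0,"claw":255}])

```text
time_s: 19.6
position: [0.4815, 0.2324, 0.0412]
tcp_rot: [[-0.081, 0.997, 0.001], [0.997, 0.081, 0.0], [0.0, 0.001, -1.0]]
force: [-4.1, -1.4, 19.4]
opening: 0.007
grasp_force: 9.7
```

The force is 19 N with no further travel, so the button is fully down. I'll release it and retreat straight up.

Emit:
apply_moves(rows=[{"x":0,"y":0,"z":-8,"rx":0,"ry":0,"rz":0,"claw":255},{"x":0,"y":0,"z":-25,"rx":0,"ry":0,"rz":0,"claw":255},{"x":0,"y":0,"z":-60,"rx":0,"ry":0,"rz":0,"claw":255},{"x":0,"y":0,"z":-100,"rx":0,"ry":0,"rz":0,"claw":255},{"x":-60,"y":0,"z":-120,"rx":0,"ry":0,"rz":0,"claw":255},{"x":-60,"y":0,"z":-120,"rx":0,"ry":0,"rz":0,"claw":255},{"x":-60,"y":0,"z":-120,"rx":0,"ry":0,"rz":0,"claw":255}])

```text
time_s: 20.48
position: [0.4859, 0.1724, 0.1587]
tcp_rot: [[-0.079, 0.997, -0.001], [0.997, 0.079, 0.0], [0.0, -0.001, -1.0]]
force: [-0.4, -0.5, 0.6]
opening: 0.006
grasp_force: 0.0
```

```bash
python3 look.py h; python3 - <<'E'
from h import *
for n in('wrist','side'):
    p,im,d=cap(n); W=world(p,d); P=W[(np.linalg.norm(W[...,:2]-[.482,.2325],axis=-1)<.01)]
    print('button z',n,len(P),np.median(P,0) if len(P) else 0); z=W[...,2]
    for nm,lo,hi,yr in(('mug',.07,.1,(.3,.5)),('minus',.047,.1,(-.4,-.12))):
        t=(z>lo)&(z<hi)&(W[...,0]>.4)&(W[...,0]<.75)&(W[...,1]>yr[0])&(W[...,1]<yr[1])
        if t.sum()>5: print(n,nm,W[t].min(0).round(3),W[t].max(0).round(3))
E
```

```text
scene [616. 114.] [108. 150.] 4.7 corners rel glass corner: [[-107.0, 0.0], [-107.0, -149.0], [0.0, -149.0], [0.0, 1.0]]
side [617. 113.] [107. 157.] 4.8 corners rel glass corner: [[-106.0, 3.0], [-106.0, -154.0], [1.0, -154.0], [1.0, 3.0]]
wrist [614. 149.] [107.  85.] 4.4 corners rel glass corner: [[-105.0, 3.0], [-106.0, -82.0], [1.0, -82.0], [1.0, 3.0]]
button z wrist 496 [0.48197215 0.23276058 0.05919082]
button z side 23 [0.48175493 0.2323054  0.05880347]
side mug [0.511 0.361 0.07 ] [0.578 0.415 0.094]
side minus [ 0.428 -0.264  0.047] [ 0.706 -0.121  0.093]
```

```bash
python3 -c "from rig import *; print(hand_in())"
```

```text
the job is handed in; nothing more can be done
None
```

The notebook was pushed flush into the arrow-marked corner (within about 1 mm of it by camera), then the scan button was pressed fully down and released, and the job was handed in with the arm clear of everything at about 21 of the 58 s.

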